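# Load a block into the leaf drill jig and lock it

### The job

Get the oak block ready for drilling in the jig, only by pushing with the fingertips. Push the block along between the guides until it is fully home against the end stop, push the parked leaf over until it lies flat on the block, then push the red latch round by its pin until it lies across the leaf. Never lift the block, and leave the other things on the bench where they are.

Things in the scene. Friction and masses are not known exactly. Their poses are not given: they have to be found in the camera images.
- jig: Leaf drill jig fixed to the bench: pale wooden board on two bearers, steel guide rails, dark end stop, hinged pale metal leaf, red latch. Origin 28 mm above the bench, at the board's underside, below the centre of a block that is home. Jig x: the way the block is pushed in (roughly to the robot's left); y: roughly to the robot; z up. Board 18 mm thick, x -235 to +95, y -75 to +75 mm.
- mouth (a point): Start of the straight channel: midway between the rails on the board's top, x = -65, y = 0, z = 18 mm in the jig's frame. The channel is 61 mm wide from x = -65 to +47 mm; rails 12 mm thick, 20 mm high above the board. Before x = -65 the rails flare, to 100 mm apart at x = -115.
- stop_face (a point): Middle of the end stop's face at the board's top: x = +47, y = 0, z = 18 mm in the jig's frame. The stop is 88 mm wide and 16 mm thick; its top is at z = 60 mm.
- block: Loose oak block, red-brown, 94 mm long, 56 wide, 50 high, about 0.14 kg. Origin: centre of its underside; own y along its length (roughly along the jig's x), z up. It starts on the jig's board (underside 46 mm above the bench), front end in the flare, 130 to 165 mm short of home, up to 0.1 rad askew. Home: end touching the stop, origin at x = 0 in the jig's frame.
- leaf (a joint): Leaf's hinge, rad: 0 closed (flat on a block that is home), pi/2 upright, more leans back beyond the end stop; stops at 2.1. Starts parked at 1.75 to 2.0. The hinge is stiff: the leaf stays where it is left and never falls by itself; 3 to 4 N at its free edge turns it. While the latch lies across, it bars the leaf.
- leaf_hinge (a point): Middle of the leaf's hinge axis (along the jig's y), at x = +60, y = 0, z = 71 mm in the jig's frame. Knuckles 13 mm thick.
- leaf_edge (a point): Middle of the leaf's free edge, mid thickness: at joint value q at x = 60 - 135 cos q, z = 71 + 135 sin q mm in the jig's frame. The leaf is 6 mm thick, 50 mm wide to 108 mm from the hinge, then a thumb ledge 30 mm wide to 135 mm. A brass drill bush, 24 mm across, stands 10 mm proud of its upper (outer) side 60 mm from the hinge.
- lug (a point): Bottom of the dark lug under the leaf, 111 to 119 mm from the hinge, 11 mm below the leaf's underside. It drops behind the block's outer end with 4 mm to spare; if the block is further than that from home, the lug lands on top of it and the leaf stays about 0.1 rad open.
- latch (a joint): Red latch's pivot about the vertical, rad: 0 locked (arm across the closed leaf, along the jig's -y, against its stop), pi/2 open (arm along the jig's -x). Starts at 1.35 to 1.75, stays where it is left; 1 to 2 N at the pin turns it. Arm 14 mm wide, 55 mm long, from z = 76 to 83 mm in the jig's frame; the closed leaf's top is at z = 74.
- latch_pivot (a point): Latch's pivot axis at the top of its arm: x = -30, y = +56, z = 83 mm in the jig's frame, on a post 16 mm thick.
- latch_pin (a point): Top centre of the upright steel pin on the latch's arm, 10 mm thick, top at z = 106 mm, 47 mm from the pivot: at joint value q it is at x = -30 - 47 sin q, y = 56 - 47 cos q mm in the jig's frame.
- try_square: Try square lying loose to the left of the jig, 116 x 182 x 16 mm; bystander, leave alone. Origin at the centre of its underside.
- awl: Awl with a wooden handle lying loose in front of the jig, 29 x 117 x 30 mm; bystander. Origin at the centre of its underside.
- bolt_tin: Rusty open tin 75 mm wide, 60 mm high, behind the jig; bystander. Origin at the centre of its underside.
- ball_peen: Ball-peen hammer lying loose at the back, 92 x 273 x 30 mm; bystander. Origin at the centre of its underside.
- bolt: Square-head bolt lying loose at the back, 18 x 96 x 18 mm; bystander. Origin at the centre of its underside.
Mind the look-alikes: they are no part of the job. What is shaped like the block but pink is not meant.

How it is judged:
By the outcome, as a careful person would: the job done as asked, in the order asked, and still so for the second after the job is handed in, with the robot touching nothing.
It also fails if it takes over 58 s, if anything falls off the work surface, if the arm or the gripper's body presses on something with over 40 N, if the wrist force passes 120 N, or if a joint passes its speed limit or range.

### The arm

A 7-joint arm with a two-finger parallel gripper is mounted at the origin on a cart in front of the work surface, level with it; the furniture and walls round the work are solid. World frame = base frame: x ahead of the robot, y to its left, z up, the work surface at z = 0. Lengths are in mm, angles in rad, forces in N, time in s.
With the tool pointing down it reaches from about 400 to 875 mm from the base axis. Payload 6.5 kg.
Tool frame: the origin (TCP) lies midway between the tips of the shut fingers; the grasp point (between the pads) lies 19 mm behind it; z points along the fingers, y is the line along which they close (so a half turn about z gives the same grasp; the last joint's range is limited). The gripper opens to 88 mm and grips with 3 to 60 N. Pads are 18 mm wide; open, the fingers measure 123 mm over their backs; the gripper's body (75 mm by 187 mm) begins 45 mm behind the grasp point.
Start: joints at [-1.298, 0.536, -0.004, 1.538, 0.003, 1.067, -0.071], TCP at [216.026, 613.044, 238.716] pointing down, gripper open.
Joint ranges: [-2.7, 2.7], [-0.37, 2.16], [-1.27, 1.26], [0.24, 2.4], [-1.31, 4.45], [0.19, 1.91], [-2.76, 2.76]. Speed limits (rad/s): [2.39, 2.39, 3.14, 3.14, 3.14, 3.14, 3.14].

### API

Orientations are given as a rotation vector (axis times angle).
In Python, from plant import observe, cams, close_job gives the robot as it stands.
- The arm moves only by the tool send_rows, never from a script. Its argument "deltas" is a list of rows, each a list of 6 numbers: the shift along the world's x, y, z in m, then the turn, a rotation vector about the world's x, y, z in rad. In form: [[dx, dy, dz, rx, ry, rz], ...]. A call has 1 to 5 rows; each row shifts and turns the commanded pose from where the row before left it; what a row does not reach is not made up. A row lasts 1/12 s, in which the tool goes at most 41.7 mm and 7.16 degrees, less where a joint would pass 70% of its speed; a pose out of reach is approached as far as the arm can. A call is refused whole if a number of a shift passes 0.0417 or a number of a turn 0.125, either way. A call with a gripper value outside its range is refused whole. "fingers" is the closure, from 0 (fully open) to 1 (shut), set as the call begins (left out, the last holds). The fingers move at their own pace and stop on an object; "grip_force" is the grip in N (left out, the last holds). Time passes only in rows, so rows that do not move let the fingers close. It gives the time, the measured TCP pose, the force, the opening and the grip force at its end, in the units of the state.
- observe(): the state, without advancing time (a new reading comes with each control period).
- cams.get_image(name): name is "scene" or "side" or "wrist"; returns a dict with "color" (384x512x3 uint8, red, green, blue), "fx", "fy", "cx", "cy" (pixels), "R" (3x3) and "t" (3): a world point X has camera coordinates R X + t. Camera axes: x right, y down, z forward; pixel columns grow to the right and rows downward; lengths in mm; the calibration is good to about 2 mm. A picture is of the moment at which its call begins. There is no depth.
- close_job(): hands the job in; it is judged then, once.
The state is a dict: "time": time; "joint_pos": joint angles; "joint_vel": joint speeds; "tau": joint torques, N m; "ee_pos": TCP position; "orientation": TCP orientation; "wrist_force": force on the tool from outside, world axes, zero at the start; "wrist_torque": the same for the moment, N m; "finger_gap": opening from 0.0 (shut) to 1.0 (fully open); "gripper_force": force on a finger pad.
Only numpy, scipy, OpenCV 4.12 (cv2) and the standard library are available. Lean on these libraries where they do the work, as an engineer would, in place of code of your own. Each camera call takes 0.05 s, during which the arm holds its last target. There are 200 camera calls.

## Working session

There is one attempt and no reset: what is moved stays moved. The work goes in short steps, Python scripts to look and compute and a tool call to move; the robot and the scene stay as the last step left them, time stands still between calls to the robot, and variables do not carry over. Pictures are saved under pics/ and viewed, at most 10 in all, crops included, and the job is handed in when it is done.

Besides the shell and the picture viewer there is one more tool, called by a JSON object that holds its "op" and its "data", one argument or row to a line. send_rows: Moves the arm, as the interface text tells. Its arguments: {"type":"object","properties":{"deltas":{"type":"array"},"fingers":{"type":"number"},"grip_force":{"type":"number"}},"required":["deltas"]}

```bash
ls; mkdir -p pics
python3 - <<'E'
from plant import observe,cams
import cv2,numpy as np
s=observe();print({k:np.round(v,3) for k,v in s.items()})
for n in("scene","side","wrist"):
    d=cams.get_image(n);cv2.imwrite(f"pics/{n}0.png",d["color"][...,::-1])
    print(n,d["fx"],d["cx"],d["cy"],np.round(d["R"],3).tolist(),np.round(d["t"],1), np.round(-np.array(d["R"]).T@d["t"]))
a=[cv2.imread(f"pics/{n}0.png") for n in("scene","side")]
E
```

```text
pics
{'time': np.float64(0.0), 'joint_pos': array([-1.298,  0.537, -0.004,  1.539,  0.003,  1.067, -0.071]), 'joint_vel': array([ 0.   ,  0.001, -0.002,  0.001,  0.001, -0.   , -0.   ]), 'tau': array([ 0.000e+00, -5.710e+01,  9.910e-01, -2.516e+01, -5.600e-02,
        1.800e-02,  0.000e+00]), 'ee_pos': array([215.858, 612.464, 237.857]), 'orientation': array([-5.300e-01, -3.096e+00,  3.000e-03]), 'wrist_force': array([-0.079,  0.638, -0.032]), 'wrist_torque': array([ 0.003, -0.031, -0.028]), 'gripper_force': np.float64(0.0), 'finger_gap': np.float64(0.999)}
scene 414.47694300320495 260.0469827473708 195.46012073416847 [[0.854, -0.52, 0.019], [-0.187, -0.342, -0.921], [0.485, 0.783, -0.39]] [-402.7  237.   970.4] [ -82. -888.  604.]
side 411.6036046898866 258.65508765810074 190.0288167182229 [[0.958, -0.284, -0.027], [-0.139, -0.382, -0.913], [0.249, 0.879, -0.406]] [-501.8  204.4  923.6] [ 279. -876.  548.]
wrist 278.9889669807921 254.94435910851905 191.38250257486254 [[0.333, 0.943, -0.001], [0.91, -0.322, 0.261], [0.246, -0.088, -0.965]] [-647.6  -35.1  388.5] [152. 633. 383.]
```

View pics/scene0.png

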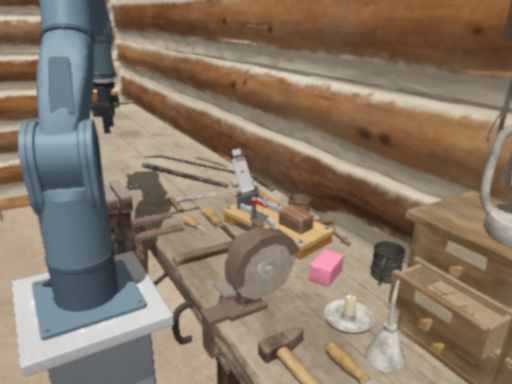

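View pics/side0.png

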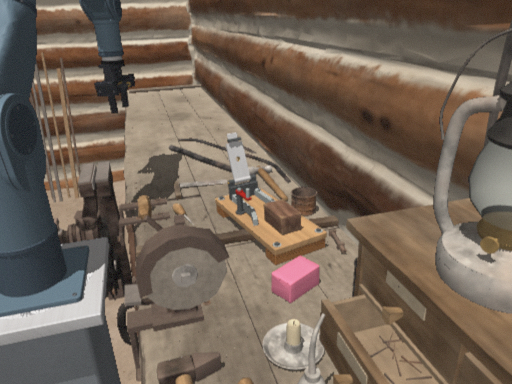

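The red-brown block sits on the jig at scene (297,218) and side (283,215). The look-alike is the pink block at scene (326,266) and side (296,278). The tin at side (305,200) is also brown, but round. I choose the one on the jig board and check it in a close crop.

Run:
```python
import cv2,numpy as np
a=cv2.imread("pics/scene0.png")[140:260,210:340];b=cv2.imread("pics/side0.png")[125:265,205:335]
f=lambda i:cv2.resize(i,(400,int(400*i.shape[0]/i.shape[1])),interpolation=cv2.INTER_CUBIC)
a,b=f(a),f(b);o=np.zeros((max(len(a),len(b)),800,3),np.uint8);o[:len(a),:400]=a;o[:len(b),400:]=b
cv2.imwrite("pics/crop0.png",o)
```

```text
(no output)
```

View pics/crop0.png

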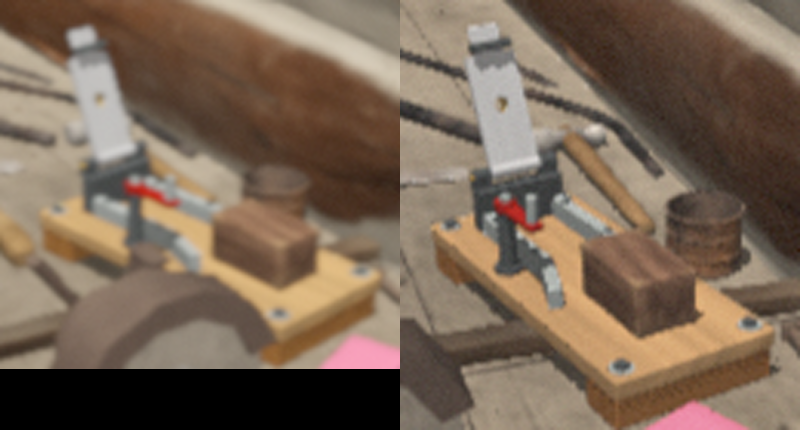

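```bash
cat > h.py <<'E'
import numpy as np
from plant import observe,cams
from scipy.optimize import least_squares
def proj(d,P):
    c=np.asarray(P,float)@np.array(d["R"]).T+d["t"]
    return np.c_[d["fx"]*c[:,0]/c[:,2]+d["cx"],d["fy"]*c[:,1]/c[:,2]+d["cy"]]
def j2w(p,P):  # jig -> world; p=(x,y,yaw of jig x axis)
    P=np.atleast_2d(np.asarray(P,float));c,s=np.cos(p[2]),np.sin(p[2])
    return np.c_[p[0]+c*P[:,0]-s*P[:,1],p[1]+s*P[:,0]+c*P[:,1],P[:,2]+28]
def leaf(q,r=135,y=0): return [60-r*np.cos(q),y,71+r*np.sin(q)]
def pin(q,z=106): return [-30-47*np.sin(q),56-47*np.cos(q),z]
def blk(b,X,Y,Z): # block in jig: centre x,y, yaw
    c,s=np.cos(b[2]),np.sin(b[2]);return [b[0]+c*X-s*Y,b[1]+s*X+c*Y,18+Z]
E
python3 - <<'E'
from h import *
S=cams.get_image("scene");D=cams.get_image("side")
fs=lambda L:np.array(L)*130/400+[210,140]
fd=lambda L:(np.array(L)-[400,0])*130/400+[205,125]
def pts(v):
    p=v[:3];b=v[5:8]
    o=[[-235,-75,18],[-235,75,18],[95,75,18],pin(v[4]),leaf(v[3],135,15),leaf(v[3],135,-15),blk(b,-47,-28,50),blk(b,-47,28,50),blk(b,47,28,50)]
    return j2w(p,o)
od=fd([(773,322),(612,386),(432,222),(532,195),(470,27),(496,24),(695,263),(636,281),(582,240)])
os_=fs([(378,268),(265,345),(40,212),(171,176),(68,32),(92,27),(318,237),(275,255),(214,217)])
def f(v):
    P=pts(v);e=[proj(D,P)-od];es=proj(S,P)-os_;es[1]=0;es[7]*=.5
    return np.r_[e[0].ravel(),es.ravel()]
r=least_squares(f,[600,0,1.5,1.85,1.5,-147,0,0],x_scale=[100,100,1,1,1,50,10,.1],loss="soft_l1")
print(np.round(r.x,3));print(np.round(r.fun.reshape(2,-1,2),1).tolist())
E
```

```text
[ 5.47024e+02  1.27916e+02  1.79400e+00  1.98800e+00  1.53100e+00
 -1.49790e+02 -1.10400e+00 -8.10000e-02]
[[[0.6, 2.2], [0.0, -1.0], [-0.4, 0.3], [0.0, -0.2], [-0.5, 0.0], [0.6, -0.7], [0.8, 2.3], [-0.8, 1.5], [-0.4, -0.6]], [[1.1, 1.7], [0.0, 0.0], [-0.6, -1.0], [-0.2, -0.4], [0.1, -0.2], [-0.6, -0.4], [1.4, -2.7], [0.7, -1.6], [-1.3, -2.2]]]
```

Run:
```python
from h import *
from scipy.spatial.transform import Rotation as R
S=cams.get_image("scene");D=cams.get_image("side")
tri=lambda a,b:least_squares(lambda X:np.r_[proj(S,[X])[0]-a,proj(D,[X])[0]-b],[400,0,100]).x
print("wheel c",tri((270,266),(183,273)),"wheel top",tri((265,230),(185,228)))
p=[547,128,1.794]
M=R.from_rotvec(observe()["orientation"]).as_matrix();print(np.round(M,2))
yaw=np.arctan2(M[1,1],M[0,1]);d=(1.794-yaw+np.pi/2)%np.pi-np.pi/2;print("turn z for tool y || jig x",d)
for q in ([-230,0,0],[-215,-1,0],[-62,0,0],[-150,-1,0],leaf(1.988),pin(1.53),[-77,56,0]):print(q,j2w(p,q).round())
```

```text
wheel c [ 309.72452804 -298.46053807  152.39919306] wheel top [ 324.384168   -253.33459309  209.67184905]
[[-0.94  0.33 -0.  ]
 [ 0.33  0.94 -0.  ]
 [-0.   -0.   -1.  ]]
turn z for tool y || jig x 0.5619868840833875
[-230, 0, 0] [[598. -96.  28.]]
[-215, -1, 0] [[596. -81.  28.]]
[-62, 0, 0] [[561.  68.  28.]]
[-150, -1, 0] [[581. -18.  28.]]
[np.float64(114.70275155692391), 0, np.float64(194.4204560520721)] [[522. 240. 222.]]
[np.float64(-76.96089342775937), np.float64(54.08310447164522), 106] [[511.  41. 134.]]
[-77, 56, 0] [[509.  41.  28.]]
```

{"op": "send_rows", "data": {
  "deltas": [
    [0.02,-0.036,0.004,0,0,0.032],
    [0.02,-0.036,0.004,0,0,0.032],
    [0.02,-0.036,0.004,0,0,0.032],
    [0.02,-0.036,0.004,0,0,0.032],
    [0.02,-0.036,0.004,0,0,0.032]
  ],
  "fingers": 1
}}

```text
time: 0.77
ee_pos: [316.7, 431.2, 259.0]
orientation: [0.278, 3.129, 0.0]
wrist_force: [1.7, 1.3, -0.0]
finger_gap: 0.647
gripper_force: 0.0
```

{"op": "send_rows", "data": {
  "deltas": [
    [0.02,-0.036,0,0,0,0.032],
    [0.02,-0.036,0,0,0,0.032],
    [0.02,-0.036,0,0,0,0.032],
    [0.02,-0.036,0,0,0,0.032],
    [0.02,-0.036,0,0,0,0.032]
  ]
}}

```text
time: 1.18
ee_pos: [416.7, 251.2, 259.0]
orientation: [0.027, 3.141, 0.001]
wrist_force: [1.6, -0.6, -0.5]
finger_gap: 0.266
gripper_force: 0.0
```

{"op": "send_rows", "data": {
  "deltas": [
    [0.02,-0.036,0,0,0,0.032],
    [0.02,-0.036,0,0,0,0.032],
    [0.02,-0.036,0,0,0,0.032],
    [0.02,-0.036,0,0,0,0.032],
    [0.02,-0.036,0,0,0,0.032]
  ]
}}

```text
time: 1.6
ee_pos: [516.7, 71.2, 259.0]
orientation: [-0.224, 3.133, 0.0]
wrist_force: [0.7, 0.6, 0.0]
finger_gap: 0.004
gripper_force: 0.0
```

{"op": "send_rows", "data": {
  "deltas": [
    [0.02,-0.036,0,0,0,0.032],
    [0.02,-0.036,0,0,0,0.032],
    [0.02,-0.036,0,0,0,0.018],
    [0.02,-0.036,0,0,0,0]
  ]
}}

```text
time: 1.93
ee_pos: [596.7, -72.9, 258.9]
orientation: [-0.352, 3.121, 0.0]
wrist_force: [1.2, 0.2, 0.7]
finger_gap: 0.003
gripper_force: 0.0
```

Run:
```python
from h import *
import cv2
s=observe();print(s["time"],s["ee_pos"],s["orientation"],s["finger_gap"],s["wrist_force"])
d=cams.get_image("wrist");np.save("w1.npy",{k:v for k,v in d.items() if k!="color"},allow_pickle=True)
cv2.imwrite("pics/w1.png",cv2.resize(d["color"][...,::-1],(768,576)))
p=[547,128,1.794];b=[-149.8,-1.1,-.081]
print(-np.array(d["R"]).T@d["t"])
P=j2w(p,[blk(b,x,y,50) for x in(-47,47) for y in(-28,28)]+[[x,y,18] for x in(-235,95) for y in(-75,75)]+[pin(1.53),[-30,56,83]])
print((proj(d,P)*1.5).round().tolist())
```

```text
1.9333 [596.71880544 -72.86331913 258.89459293] [-3.51629096e-01  3.12140971e+00  2.13571045e-04] 0.002818663826400129 [1.18226821 0.2453062  0.71215564]
[530.94477566 -89.18448538 404.39177604]
[[394.0, 294.0], [401.0, 220.0], [516.0, 303.0], [528.0, 231.0], [353.0, 331.0], [350.0, 159.0], [714.0, 331.0], [752.0, 159.0], [591.0, 190.0], [644.0, 185.0]]
```

View pics/w1.png

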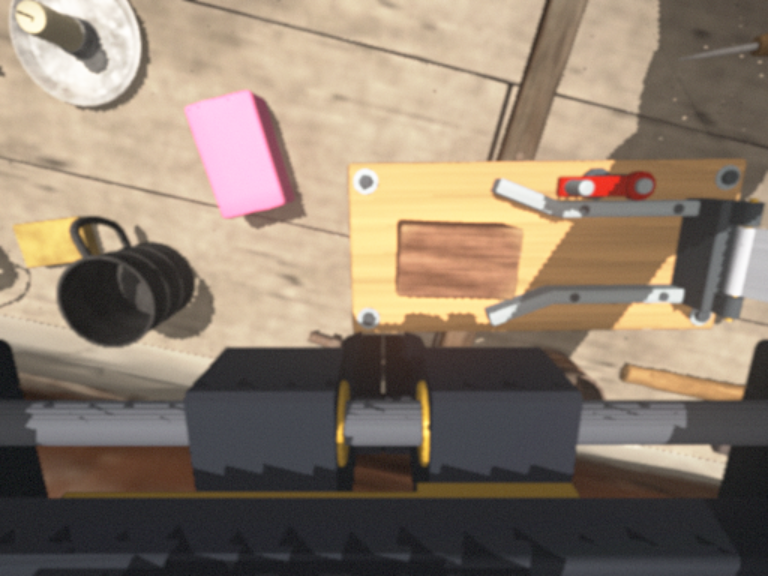

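The view shows the block's top corners at (399,221), (522,226), (519,299) and (397,297). The board corners are at (350,161), (352,332) and (748,160), the pin is near (583,187) and the pivot near (643,184). This agrees with the fit within a few mm, so I refine it.

Run:
```python
from h import *
d=np.load("w1.npy",allow_pickle=True).item()
o=np.array([(350,161),(352,332),(748,160),(583,187),(643,184),(397,297),(399,221),(519,299),(522,226)])/1.5
def f(v):
    p=v[:3];b=v[4:7]
    P=j2w(p,[[-235,75,18],[-235,-75,18],[95,75,18],pin(v[3]),[-30,56,83]]+[blk(b,x,y,50) for x in(-47,47) for y in(-28,28)])
    return (proj(d,P)-o).ravel()
r=least_squares(f,[547,128,1.794,1.53,-150,-1,-.08],x_scale=[100,100,1,1,50,10,.1])
print(r.x.round(3),r.fun.reshape(-1,2).round(1).tolist())
p=r.x[:3];b=r.x[4:7]
for q in ([-225,b[1],35],[-64.5,0,35]):print(j2w(p,q).round(1))
```

```text
[ 5.47380e+02  1.25959e+02  1.79800e+00  1.56200e+00 -1.48406e+02
  4.78000e-01 -2.30000e-02] [[-2.2, -0.3], [-0.6, -0.0], [1.0, -0.8], [2.9, 0.3], [-1.7, 1.0], [-0.9, -0.5], [-0.9, 1.3], [-0.8, -0.4], [2.5, -0.4]]
[[597.7 -93.4  63. ]]
[[561.9  63.1  63. ]]
```

{"op": "send_rows", "data": {
  "deltas": [
    [0.001,-0.012,-0.036,0,0,0],
    [0.001,-0.011,-0.038,0,0,0],
    [0,0,-0.04,0,0,0],
    [0,0,-0.04,0,0,0],
    [0,0,-0.04,0,0,0]
  ]
}}

```text
time: 2.4
ee_pos: [598.0, -93.9, 63.3]
orientation: [-0.349, 3.121, -0.0]
wrist_force: [0.3, -0.4, 0.1]
finger_gap: 0.007
gripper_force: 0.0
```

{"op": "send_rows", "data": {
  "deltas": [
    [-0.0022,0.0097,0,0,0,0],
    [-0.0027,0.0117,0,0,0,0],
    [-0.0034,0.0146,0,0,0,0],
    [-0.0034,0.0146,0,0,0,0],
    [-0.0034,0.0146,0,0,0,0]
  ]
}}

```text
time: 2.82
ee_pos: [584.9, -27.1, 68.4]
orientation: [-0.35, 3.117, -0.0]
wrist_force: [-0.4, -1.1, -0.2]
finger_gap: 0.004
gripper_force: 0.5
```

{"op": "send_rows", "data": {
  "deltas": [
    [-0.0034,0.0146,-0.001,0,0,0],
    [-0.0034,0.0146,-0.001,0,0,0],
    [-0.0034,0.0146,-0.001,0,0,0],
    [-0.0034,0.0146,0,0,0,0],
    [-0.0027,0.0117,0,0,0,0]
  ]
}}

```text
time: 3.23
ee_pos: [568.3, 44.0, 65.2]
orientation: [-0.352, 3.117, 0.001]
wrist_force: [0.1, -0.5, 1.1]
finger_gap: 0.01
gripper_force: 0.7
```

Run:
```python
from h import *
import cv2
s=observe();print(s["ee_pos"],s["wrist_force"])
a=cams.get_image("wrist")["color"][...,::-1][40:260,180:512]
b=cams.get_image("side")["color"][...,::-1][125:265,205:335]
f=lambda i,w:cv2.resize(i,(w,int(w*i.shape[0]/i.shape[1])),interpolation=cv2.INTER_CUBIC)
a,b=f(a,450),f(b,350);o=np.zeros((380,800,3),np.uint8);o[:len(a),:450]=a;o[:len(b),450:]=b
cv2.imwrite("pics/w2.png",o)
```

```text
[568.28026224  44.03134309  65.22729913] [ 0.14850025 -0.54020219  1.09511295]
```

View pics/w2.png

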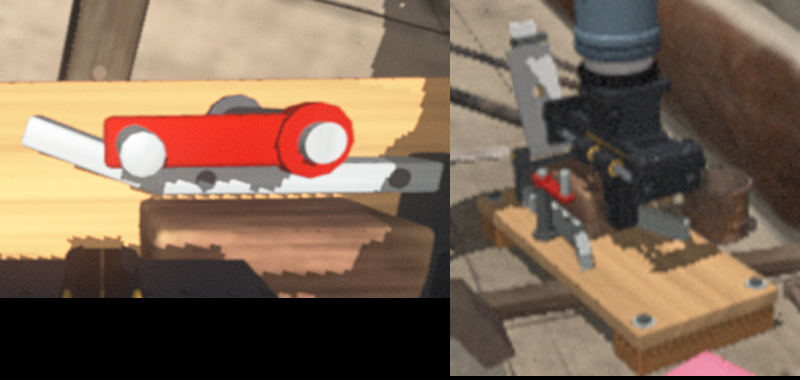

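The block is in the channel, with its near end at (145,230) in the left part and its front short of the dark stop. I keep pushing, slower.

{"op": "send_rows", "data": {
  "deltas": [
    [-0.0013,0.0058,0,0,0,0],
    [-0.0013,0.0058,0,0,0,0],
    [-0.0007,0.0029,0,0,0,0],
    [-0.0007,0.0029,0,0,0,0],
    [-0.0004,0.0019,0,0,0,0]
  ]
}}

```text
time: 3.75
ee_pos: [562.4, 60.4, 61.8]
orientation: [-0.349, 3.122, -0.0]
wrist_force: [1.2, -1.6, 1.2]
finger_gap: 0.001
gripper_force: 0.9
```

{"op": "send_rows", "data": {
  "deltas": [
    [-0.0004,0.0019,0,0,0,0],
    [-0.0004,0.0019,0,0,0,0],
    [-0.0004,0.0019,0,0,0,0]
  ]
}}

```text
time: 4.0
ee_pos: [561.4, 65.7, 61.7]
orientation: [-0.349, 3.122, -0.001]
wrist_force: [4.5, -8.0, 2.6]
finger_gap: 0.005
gripper_force: 4.5
```

{"op": "send_rows", "data": {
  "deltas": [
    [-0.0005,0.002,0,0,0,0],
    [-0.0002,0.001,0,0,0,0],
    [0,0,0,0,0,0]
  ]
}}

```text
time: 4.25
ee_pos: [561.9, 65.9, 62.0]
orientation: [-0.345, 3.12, -0.006]
wrist_force: [2.5, -9.7, 1.1]
finger_gap: 0.003
gripper_force: 5.0
```

The force rises against the stop and the block no longer advances, so it should be home. I back off, rise, and look from above on the way to the leaf.

{"op": "send_rows", "data": {
  "deltas": [
    [0.0025,-0.011,0,0,0,0],
    [0.005,-0.022,0,0,0,0],
    [0,0,0.035,0,0,0],
    [0,0,0.038,0,0,0],
    [0,0,0.038,0,0,0]
  ]
}}

```text
time: 4.67
ee_pos: [566.7, 36.0, 173.1]
orientation: [0.349, -3.119, -0.001]
wrist_force: [0.4, 1.0, -0.2]
finger_gap: 0.007
gripper_force: 0.0
```

{"op": "send_rows", "data": {
  "deltas": [
    [0,0,0.038,0,0,0],
    [0,0,0.038,0,0,0],
    [0,0,0.03,0,0,0],
    [0,0,0,0,0,0]
  ]
}}

```text
time: 5.0
ee_pos: [570.9, 36.8, 285.1]
orientation: [-0.349, 3.112, 0.002]
wrist_force: [0.7, -0.6, -0.3]
finger_gap: 0.004
gripper_force: 0.0
```

Run:
```python
from h import *
import cv2
s=observe();print(s["ee_pos"],s["orientation"],s["wrist_force"])
d=cams.get_image("wrist");np.save("w3.npy",{k:v for k,v in d.items() if k!="color"},allow_pickle=True)
cv2.imwrite("pics/w3.png",cv2.resize(d["color"][60:250,150:450][...,::-1],None,fx=2.6,fy=2.6,interpolation=cv2.INTER_CUBIC))
p=[547.4,126.3,1.797];b=[0,0,0]
P=j2w(p,[blk(b,x,y,50) for x in(-47,47) for y in(-28,28)]+[[-65,36.5,38],[-65,-36.5,38],[47,44,60],[47,-44,60],pin(1.56)])
print(((proj(d,P)-[150,60])*2.6).round().tolist())
```

```text
[570.92019279  36.79072272 285.05973374] [-3.49157906e-01  3.11202754e+00  2.15088309e-03] [ 0.74427098 -0.58369492 -0.27903612]
[[371.0, 342.0], [375.0, 224.0], [567.0, 341.0], [580.0, 223.0], [331.0, 200.0], [328.0, 342.0], [577.0, 186.0], [558.0, 368.0], [315.0, 166.0]]
```

View pics/w3.png

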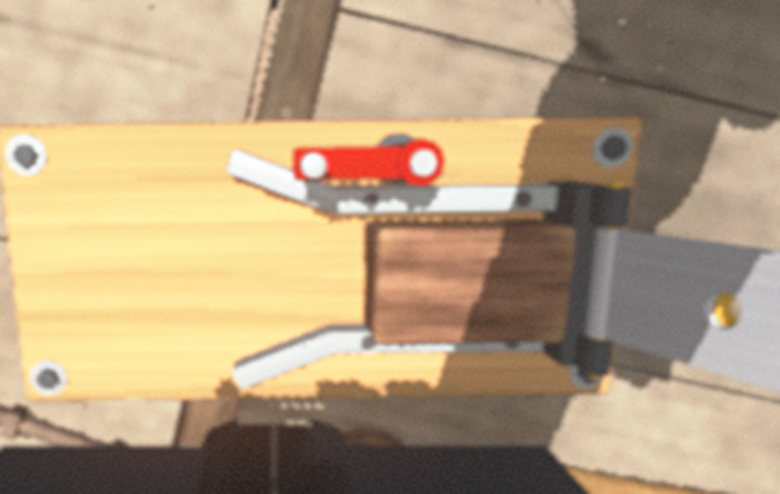

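The block's end corners are at (373,342) and (377,224), against (371,342) and (375,224) predicted for home, so it is home. Next, over the leaf and down behind it.

{"op": "send_rows", "data": {
  "deltas": [
    [-0.0086,0.0357,0,0,0,0],
    [-0.0086,0.0357,0,0,0,0],
    [-0.0086,0.0357,0,0,0,0],
    [-0.0086,0.0357,0,0,0,0],
    [-0.0086,0.0357,0,0,0,0]
  ]
}}

```text
time: 5.47
ee_pos: [523.0, 216.3, 277.0]
orientation: [0.35, -3.119, 0.001]
wrist_force: [-0.3, 0.3, 0.3]
finger_gap: 0.006
gripper_force: 0.0
```

{"op": "send_rows", "data": {
  "deltas": [
    [-0.0086,0.0357,0,0,0,0],
    [-0.0086,0.0357,0,0,0,0],
    [0,0,-0.036,0,0,0],
    [0,0,-0.037,0,0,0],
    [0,0,0,0,0,0]
  ]
}}

```text
time: 5.88
ee_pos: [502.2, 284.5, 197.9]
orientation: [0.352, -3.109, 0.009]
wrist_force: [-0.3, -1.5, -0.8]
finger_gap: 0.004
gripper_force: 0.0
```

Run:
```python
from h import *
import cv2
s=observe();print(s["ee_pos"],s["orientation"],s["wrist_force"])
p=np.array([547.4,126.3]);t=1.797;c=s["ee_pos"][:2]-p
print("jig",np.array([[np.cos(t),np.sin(t)],[-np.sin(t),np.cos(t)]])@c,s["ee_pos"][2]-28)
# path table, r=113
for q in (1.57,1.35,1.1,.85,.6,.35,.15,0):
    print(q,round(75-113*np.cos(q)+3*np.sin(q),1),round(71+113*np.sin(q)+3*np.cos(q),1))
a=cams.get_image("side")["color"][...,::-1][85:235,185:335]
cv2.imwrite("pics/s4.png",cv2.resize(a,None,fx=4,fy=4,interpolation=cv2.INTER_CUBIC))
```

```text
[502.22682012 284.48543025 197.89334863] [ 0.35202891 -3.10896083  0.00922298] [-0.26680251 -1.54809279 -0.84752984]
jig [164.28705301   8.54463198] 169.89334862771577
1.57 77.9 184.0
1.35 53.2 181.9
1.1 26.4 173.1
0.85 2.7 157.9
0.6 -16.6 137.3
0.35 -30.1 112.6
0.15 -36.3 90.9
0 -38.0 74.0
```

View pics/s4.png

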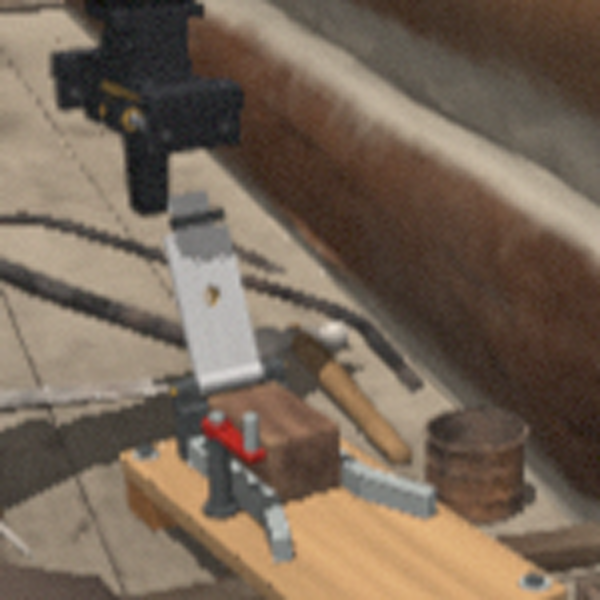

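The finger is behind the leaf, a little to its left (y +8 mm). I correct that and push.

{"op": "send_rows", "data": {
  "deltas": [
    [0.008,0.002,0.01,0,0,0],
    [0.0036,-0.0156,0,0,0,0],
    [0.0036,-0.0156,0,0,0,0],
    [0.0036,-0.0156,0,0,0,0]
  ]
}}

```text
time: 6.27
ee_pos: [527.7, 242.2, 218.3]
orientation: [-0.35, 3.119, 0.005]
wrist_force: [-0.8, 3.4, 2.7]
finger_gap: 0.006
gripper_force: 1.9
```

{"op": "send_rows", "data": {
  "deltas": [
    [0.0036,-0.0156,0,0,0,0],
    [0.0036,-0.0156,0,0,0,0]
  ]
}}

```text
time: 6.43
ee_pos: [534.9, 210.6, 218.3]
orientation: [-0.349, 3.119, 0.004]
wrist_force: [-0.1, 2.5, 1.9]
finger_gap: 0.004
gripper_force: 1.2
```

```bash
cat >> h.py <<'E'
def show(name=None,cam="side",box=(85,235,185,335),k=4):
    import cv2
    s=observe();c=s["ee_pos"][:2]-np.array([547.4,126.3]);t=1.797
    print("t",s["time"],"jig",(np.array([[np.cos(t),np.sin(t)],[-np.sin(t),np.cos(t)]])@c).round(1),(s["ee_pos"][2]-28).round(1),"F",s["wrist_force"].round(1))
    if name:
        a=cams.get_image(cam)["color"][box[0]:box[1],box[2]:box[3],::-1]
        cv2.imwrite(f"pics/{name}.png",cv2.resize(a,None,fx=k,fy=k,interpolation=cv2.INTER_CUBIC))
E
python3 -c "
from h import *
show('s5')"
```

```text
t 6.4333 jig [85.  -6.7] 190.3 F [-0.1  2.5  1.9]
```

View pics/s5.png

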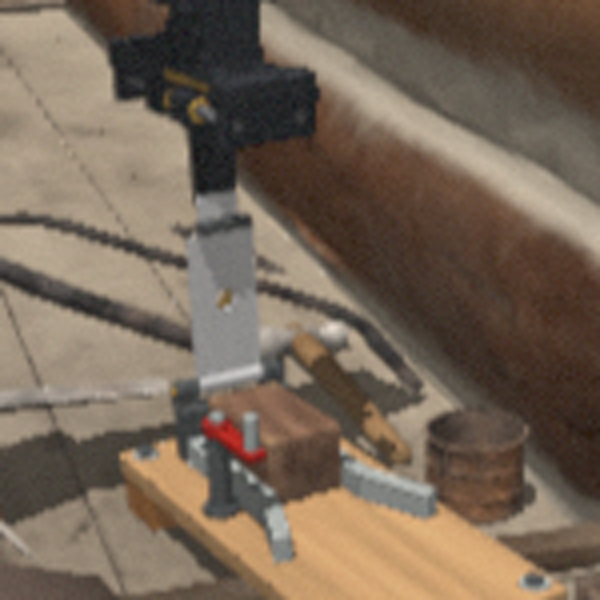

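The leaf is nearly upright, with the finger behind its ledge at (215,195). I follow it over along its arc.

{"op": "send_rows", "data": {
  "deltas": [
    [-0.0042,-0.0081,-0.006,0,0,0],
    [0.0028,-0.0122,-0.001,0,0,0],
    [0.0028,-0.0122,-0.001,0,0,0],
    [0.003,-0.0132,-0.0045,0,0,0],
    [0.003,-0.0132,-0.0045,0,0,0]
  ]
}}

```text
time: 6.9
ee_pos: [541.0, 150.5, 198.7]
orientation: [0.351, -3.122, -0.0]
wrist_force: [0.0, 2.0, -0.8]
finger_gap: 0.005
gripper_force: 0.9
```

{"op": "send_rows", "data": {
  "deltas": [
    [0.0026,-0.0112,-0.0075,0,0,0],
    [0.0026,-0.0112,-0.0075,0,0,0],
    [0,0,0,0,0,0]
  ]
}}

```text
time: 7.15
ee_pos: [545.8, 125.2, 182.0]
orientation: [0.344, -3.12, 0.004]
wrist_force: [0.4, -0.3, 0.0]
finger_gap: 0.007
gripper_force: 0.0
```

```bash
python3 -c "
from h import *
show('s6')"
```

```text
t 7.15 jig [-0.7  1.8] 154.0 F [ 0.4 -0.3  0. ]
```

View pics/s6.png

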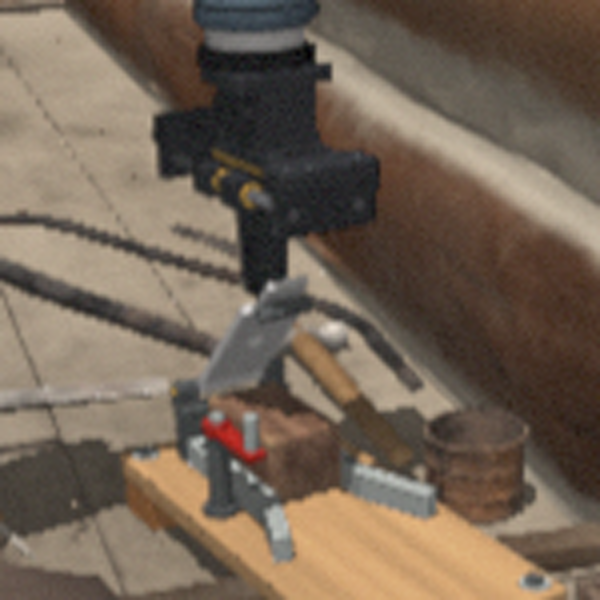

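The leaf is at about 0.8 rad and follows the finger. Continuing down.

{"op": "send_rows", "data": {
  "deltas": [
    [0.0022,-0.0097,-0.0095,0,0,0],
    [0.0022,-0.0097,-0.0095,0,0,0],
    [0.0015,-0.0063,-0.011,0,0,0],
    [0.0015,-0.0063,-0.011,0,0,0]
  ]
}}

```text
time: 7.53
ee_pos: [553.8, 96.2, 141.6]
orientation: [-0.35, 3.122, -0.0]
wrist_force: [0.1, 0.9, 0.7]
finger_gap: 0.005
gripper_force: 0.6
```

{"op": "send_rows", "data": {
  "deltas": [
    [0.0007,-0.0029,-0.011,0,0,0],
    [0.0007,-0.0029,-0.011,0,0,0],
    [0.0002,-0.001,-0.007,0,0,0],
    [0.0002,-0.001,-0.005,0,0,0],
    [0,0,0,0,0,0]
  ]
}}

```text
time: 7.95
ee_pos: [554.5, 88.9, 107.3]
orientation: [0.35, -3.12, 0.0]
wrist_force: [-0.7, 0.7, -1.0]
finger_gap: 0.006
gripper_force: 0.0
```

```bash
python3 -c "
from h import *
show()"
```

```text
t 7.95 jig [-38.    1.5] 79.3 F [-0.7  0.7 -1. ]
```

{"op": "send_rows", "data": {
  "deltas": [
    [0,0,-0.003,0,0,0],
    [0,0,-0.002,0,0,0],
    [0,0,0,0,0,0]
  ]
}}

```text
time: 8.2
ee_pos: [555.4, 89.4, 103.7]
orientation: [-0.35, 3.122, 0.0]
wrist_force: [1.0, 0.0, -0.1]
finger_gap: 0.004
gripper_force: 0.0
```

{"op": "send_rows", "data": {
  "deltas": [
    [0,0,-0.002,0,0,0],
    [0,0,-0.001,0,0,0],
    [0,0,0,0,0,0]
  ]
}}

```text
time: 8.45
ee_pos: [555.7, 89.4, 102.1]
orientation: [-0.35, 3.121, 0.001]
wrist_force: [-4.4, -0.5, 12.3]
finger_gap: 0.008
gripper_force: 6.2
```

The leaf stops at 74 mm above the jig's origin with 12 N on it, so it is flat. I lift, turn 45° and go outside the latch pin.

{"op": "send_rows", "data": {
  "deltas": [
    [0,0,0.025,0,0,0.1],
    [0,0,0.03,0,0,0.1],
    [-0.0119,-0.015,0,0,0,0.115],
    [-0.0119,-0.015,0,0,0,0.115],
    [-0.0119,-0.015,0,0,0,0.115]
  ]
}}

```text
time: 8.87
ee_pos: [519.7, 44.1, 156.4]
orientation: [-1.186, 2.907, -0.001]
wrist_force: [-0.0, -0.4, 0.1]
finger_gap: 0.005
gripper_force: 0.0
```

{"op": "send_rows", "data": {
  "deltas": [
    [-0.0119,-0.015,0,0,0,0.12],
    [-0.0119,-0.015,0,0,0,0.12],
    [0,0,0,0,0,0]
  ]
}}

```text
time: 9.12
ee_pos: [493.7, 10.8, 155.7]
orientation: [1.519, -2.747, 0.001]
wrist_force: [0.1, -0.2, -0.1]
finger_gap: 0.005
gripper_force: 0.0
```

Run:
```python
from h import *
show('s7','wrist',(40,300,150,490),2.2)
d=cams.get_image("wrist");p=[547.4,126.3,1.797]
P=j2w(p,[pin(1.56),pin(0),[-30,56,83],leaf(0,135,15),leaf(0,135,-15)])
print(((proj(d,P)-[150,40])*2.2).round().tolist(),observe()["joint_pos"][6])
```

```text
t 9.1167 jig [-100.5   78.3] 127.7 F [ 0.1 -0.2 -0.1]
[[235.0, 502.0], [238.0, 679.0], [330.0, 550.0], [162.0, 525.0], [109.0, 574.0]] 2.4509364550811696
```

View pics/s7.png

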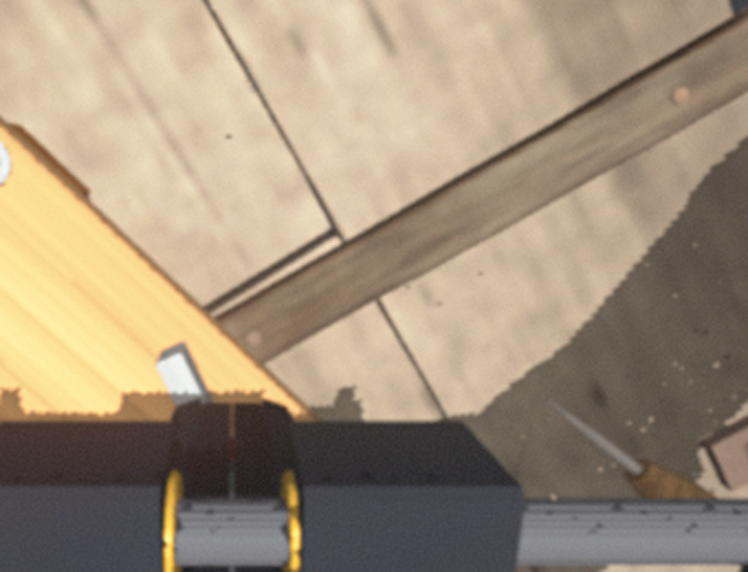

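The picture shows only the board's front corner and the awl; the latch is hidden under the gripper. I go on by the fitted pose and the force readings, and lower to pin height.

{"op": "send_rows", "data": {
  "deltas": [
    [0,0,-0.018,0,0,0],
    [0,0,-0.017,0,0,0],
    [0,0,0,0,0,0],
    [0.0045,0.008,0,0,0,0],
    [0.0045,0.008,0,0,0,0]
  ]
}}

```text
time: 9.63
ee_pos: [506.2, 30.1, 121.4]
orientation: [-1.515, 2.751, -0.003]
wrist_force: [2.0, -9.8, -0.7]
finger_gap: 0.003
gripper_force: 3.7
```

{"op": "send_rows", "data": {
  "deltas": [
    [0.006,0.0022,0,0,0,0],
    [0.006,0.0022,0,0,0,0]
  ]
}}

```text
time: 9.8
ee_pos: [518.1, 35.8, 121.5]
orientation: [-1.518, 2.75, -0.0]
wrist_force: [-1.1, -0.7, -0.4]
finger_gap: 0.004
gripper_force: 0.5
```

```bash
cat > red.py <<'E'
from h import *
import sys
# fit latch angle from red pixels (side & scene) in the latch's neighbourhood
show()
p=[547.4,126.3,1.797]
for n in("scene","side"):
    d=cams.get_image(n);c=d["color"].astype(int);m=(c[...,0]>110)&(c[...,1]<70)&(c[...,2]<70)
    u=proj(d,j2w(p,[[-45,30,80]]))[0];yy,xx=np.nonzero(m);k=np.hypot(xx-u[0],yy-u[1])<35
    print(n,k.sum(),"centroid",xx[k].mean().round(1),yy[k].mean().round(1))
    for q in(1.5,1.2,.9,.6,.3,0):
        P=j2w(p,[[-30-r*np.sin(q),56-r*np.cos(q),81] for r in(0,47)]);print(q,proj(d,P).mean(0).round(1),end=" ")
    print()
E
python3 red.py
```

```text
t 9.8 jig [-81.6  48.9] 93.5 F [-1.1 -0.7 -0.4]
scene 51 centroid 259.5 202.3
1.5 [260.  202.4] 1.2 [261.3 201.6] 0.9 [261.9 200.7] 0.6 [261.8 199.8] 0.3 [261.  198.9] 0 [259.6 198.1] 
side 13 centroid 239.8 190.8
1.5 [244.4 194.3] 1.2 [246.5 193.5] 0.9 [247.9 192.5] 0.6 [248.5 191.4] 0.3 [248.4 190.3] 0 [247.4 189.3]
```

{"op": "send_rows", "data": {
  "deltas": [
    [0.0056,0.003,0,0,0,0],
    [0.0056,0.0043,0,0,0,0],
    [0.0041,0.0057,0,0,0,0],
    [0.0041,0.0057,0,0,0,0]
  ]
}}

```text
time: 10.23
ee_pos: [537.2, 53.6, 120.9]
orientation: [-1.516, 2.751, -0.001]
wrist_force: [-1.4, -1.5, 0.7]
finger_gap: 0.006
gripper_force: 0.6
```

```bash
python3 red.py
```

```text
t 10.2333 jig [-68.6  26.3] 92.9 F [-1.4 -1.5  0.7]
scene 56 centroid 259.2 201.0
1.5 [260.  202.4] 1.2 [261.3 201.6] 0.9 [261.9 200.7] 0.6 [261.8 199.8] 0.3 [261.  198.9] 0 [259.6 198.1] 
side 35 centroid 241.3 192.0
1.5 [244.4 194.3] 1.2 [246.5 193.5] 0.9 [247.9 192.5] 0.6 [248.5 191.4] 0.3 [248.4 190.3] 0 [247.4 189.3]
```

Contact force of about 2 N opposes the push, so the pin is being driven. Continuing the arc.

{"op": "send_rows", "data": {
  "deltas": [
    [0.0009,0.0055,0,0,0,0],
    [0.0009,0.0055,0,0,0,0],
    [0.0003,0.0058,0,0,0,0],
    [0.0003,0.0058,0,0,0,0]
  ]
}}

```text
time: 10.67
ee_pos: [538.7, 76.4, 120.7]
orientation: [1.517, -2.751, -0.0]
wrist_force: [0.7, -1.1, 0.0]
finger_gap: 0.005
gripper_force: 0.5
```

{"op": "send_rows", "data": {
  "deltas": [
    [-0.0006,0.004,0,0,0,0],
    [-0.0006,0.003,0,0,0,0],
    [0,0,0,0,0,0]
  ]
}}

```text
time: 10.92
ee_pos: [537.2, 84.0, 120.7]
orientation: [-1.519, 2.75, 0.001]
wrist_force: [-0.2, -0.3, -0.6]
finger_gap: 0.006
gripper_force: 0.0
```

```bash
python3 red.py
```

```text
t 10.9167 jig [-39.   19.4] 92.7 F [-0.2 -0.3 -0.6]
scene 46 centroid 257.3 199.6
1.5 [260.  202.4] 1.2 [261.3 201.6] 0.9 [261.9 200.7] 0.6 [261.8 199.8] 0.3 [261.  198.9] 0 [259.6 198.1] 
side 37 centroid 242.1 190.6
1.5 [244.4 194.3] 1.2 [246.5 193.5] 0.9 [247.9 192.5] 0.6 [248.5 191.4] 0.3 [248.4 190.3] 0 [247.4 189.3]
```

{"op": "send_rows", "data": {
  "deltas": [
    [-0.0005,0.002,0,0,0,0],
    [-0.0005,0.002,0,0,0,0],
    [0,0,0,0,0,0]
  ]
}}

```text
time: 11.27
ee_pos: [536.5, 85.7, 120.7]
orientation: [1.516, -2.751, 0.002]
wrist_force: [-0.7, -2.8, 0.9]
finger_gap: 0.003
gripper_force: 1.5
```

{"op": "send_rows", "data": {
  "deltas": [
    [-0.0005,0.002,0,0,0,0],
    [0,0,0,0,0,0]
  ]
}}

```text
time: 11.43
ee_pos: [536.1, 86.2, 120.7]
orientation: [1.514, -2.751, 0.004]
wrist_force: [0.2, -7.5, 1.9]
finger_gap: 0.007
gripper_force: 3.0
```

The latch is against its stop (7.5 N, no more travel). I back off and rise clear.

{"op": "send_rows", "data": {
  "deltas": [
    [-0.005,-0.008,0,0,0,0],
    [-0.0055,-0.0088,0,0,0,0],
    [0,0,0.04,0,0,0],
    [0,0,0.04,0,0,0],
    [0,0,0.04,0,0,0]
  ]
}}

```text
time: 11.85
ee_pos: [524.1, 71.7, 241.7]
orientation: [1.517, -2.749, -0.002]
wrist_force: [1.5, 0.7, -0.4]
finger_gap: 0.003
gripper_force: 0.0
```

{"op": "send_rows", "data": {
  "deltas": [
    [-0.02,0.03,0.015,0,0,0],
    [-0.02,0.03,0.015,0,0,0],
    [-0.02,0.03,0,0,0,0],
    [-0.01,0.03,0,0,0,0],
    [0,0,0,0,0,0]
  ]
}}

```text
time: 12.27
ee_pos: [452.1, 198.5, 271.2]
orientation: [-1.53, 2.742, 0.006]
wrist_force: [-0.7, 0.6, 0.1]
finger_gap: 0.006
gripper_force: 0.0
```

```bash
python3 red.py
python3 - <<'E'
from h import *
import cv2
p=[547.4,126.3,1.797]
for n in("scene","side"):
    d=cams.get_image(n);g=d["color"].astype(int);m=(g[...,0]>110)&(g[...,1]<70)&(g[...,2]<70)
    m=m.astype(np.uint8)
    best=[]
    for q in np.arange(-.1,1.7,.05):
        t=np.array([-np.sin(q),-np.cos(q)]);v=np.array([t[1],-t[0]])
        P=[[*(np.array([-30,56])+a*t+b*v),z] for a in(-9,55) for b in(-7,7) for z in(76,83)]
        h=cv2.convexHull(proj(d,j2w(p,P)).astype(np.float32));k=np.zeros(m.shape,np.uint8);cv2.fillConvexPoly(k,h.round().astype(int),1)
        best.append(((k&m).sum()/(k|m*0).sum()-.0,round(q,2),(k&m).sum()))
    print(n,sorted(best)[::-1][:4])
    # crop text map
E
```

```text
t 12.2667 jig [91.8 76.7] 243.2 F [-0.7  0.6  0.1]
scene 34 centroid 255.8 200.4
1.5 [260.  202.4] 1.2 [261.3 201.6] 0.9 [261.9 200.7] 0.6 [261.8 199.8] 0.3 [261.  198.9] 0 [259.6 198.1] 
side 61 centroid 245.5 190.0
1.5 [244.4 194.3] 1.2 [246.5 193.5] 0.9 [247.9 192.5] 0.6 [248.5 191.4] 0.3 [248.4 190.3] 0 [247.4 189.3] 
scene [(np.float64(0.38636363636363635), np.float64(-0.1), np.uint64(34)), (np.float64(0.3695652173913043), np.float64(-0.05), np.uint64(34)), (np.float64(0.35789473684210527), np.float64(0.1), np.uint64(34)), (np.float64(0.34), np.float64(0.05), np.uint64(34))]
side [(np.float64(0.4166666666666667), np.float64(-0.1), np.uint64(55)), (np.float64(0.4074074074074074), np.float64(-0.05), np.uint64(55)), (np.float64(0.39855072463768115), np.float64(0.2), np.uint64(55)), (np.float64(0.3958333333333333), np.float64(0.15), np.uint64(57))]
```

Run:
```python
from h import *
import cv2
p=[547.4,126.3,1.797];d=cams.get_image("wrist");c=d["color"].astype(int)
u=proj(d,j2w(p,[[-30,56,83],pin(0,83)]));print(u.round())
m=((c[...,0]>110)&(c[...,1]<80)&(c[...,2]<80)).astype(np.uint8)
yy,xx=np.nonzero(m);print(len(xx))
if len(xx):
    R=np.array(d["R"]);C=-R.T@d["t"];r=np.c_[(xx-d["cx"])/d["fx"],(yy-d["cy"])/d["fy"],np.ones(len(xx))]@R
    X=C+r*((111-C[2])/r[:,2])[:,None];w=X[:,:2]-p[:2];t=p[2]
    J=w@np.array([[np.cos(t),np.sin(t)],[-np.sin(t),np.cos(t)]]).T
    k=np.hypot(J[:,0]+30,J[:,1]-56)<80;J=J[k];print(k.sum(),J.min(0).round(),J.max(0).round(),J.mean(0).round(1))
```

```text
[[167. 118.]
 [139. 150.]]
541
539 [-40.   4.] [-20.  67.] [-28.7  37.6]
```

The red arm spans jig x -40 to -20 and y 4 to 67, so it lies straight across the leaf and is locked. The arm is clear of everything. Handing in.

```bash
python3 -c "
from plant import close_job
print(close_job())"
```

```text
the job is handed in; nothing more can be done
None
```

The job is handed in after about 12 s of the 58 s allowed: the block is home against the stop, the leaf is flat on it, and the latch is across the leaf against its stop, all done by fingertip pushes; I did not re-check the loose items on the bench at the end.

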